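Flip the plate station's status flag to green

ROBOT

A 7-joint arm with a two-finger parallel gripper is mounted at the origin on the work surface. World frame = base frame: x ahead of the robot, y to its left, z up, the work surface at z = 0. Lengths are in m, angles in rad, forces in N, time in s.
With the tool pointing down it reaches from about 0.4 to 0.85 m from the base axis. Payload 10.4 kg.
Tool frame: the origin (TCP) lies midway between the tips of the shut fingers; the grasp point (between the pads) lies 19 mm behind it; y points along the fingers, x is the direction in which the jaws open and shut, and the axes are right-handed (so a half turn about y gives the same grasp; the last joint's range is limited). The gripper opens to 87 mm and grips with 3 to 60 N. Pads are 19 mm wide; open, the fingers measure 117 mm over their backs; the gripper's body (75 mm by 190 mm) begins 51 mm behind the grasp point.
Start: joints at [1.204, 0.332, -0.065, 1.46, 0.022, 1.35, -0.088], TCP at [0.211, -0.588, 0.195] pointing down, gripper open.
Joint ranges: [-2.6, 2.6], [-0.5, 2.12], [-1.47, 1.34], [0.16, 2.42], [-1.27, 4.41], [0.06, 2.06], [-2.6, 2.6]. Speed limits (rad/s): [2.22, 2.22, 2.79, 2.79, 3.14, 3.14, 3.14].

INTERFACE

Orientations are given as a unit quaternion [x, y, z, w].
In Python, from bench import r gives the robot as it stands. The module is installed in compiled form; this text tells all that it offers.
- The arm moves only by the tool arm_command, never from a script. Its argument "deltas" is one flat list of numbers, 6 for each row, row after row: the shift along the tool's x, y, z in m, then the turn, a rotation vector about the tool's x, y, z in degrees. In form: [tx, ty, tz, ax, ay, az, tx, ty, tz, ax, ay, az, ...]. A call has 1 to 8 rows; each row is the pose to reach, as a shift and turn from the pose commanded when the call began, along the tool's axes at that moment; what a row does not reach only later rows make up. A row lasts 1/8 s, in which the tool goes at most 62.5 mm and 10.7 degrees, less where a joint would pass 70% of its speed; a pose out of reach is approached as far as the arm can. A call with a gripper value outside its range is refused whole. "hand" is the opening, from 0 (shut) to 1 (fully open), set as the call begins (left out, the last holds). The fingers move at their own pace and stop on an object; "grip_force" is the grip in N (left out, the last holds). Time passes only in rows, so rows that repeat a pose let the fingers close. It gives the time, the measured TCP pose, the force and the opening at its end, in the units of the state.
- r.read_state(): the state, without advancing time (a new reading comes with each control period).
- r.camera(name): name is "scene" or "side" or "wrist"; returns a dict with "image" (384x512x3 uint8, red, green, blue), "intrinsics" (3x3 intrinsics, pixels), "world_from_camera" (4x4, takes a point from camera to world coordinates); the wrist camera has in their place "hand_eye" (4x4, takes a point from camera to tool coordinates, whose origin is the TCP and whose axes are the tool frame's). Camera axes: x right, y down, z forward; pixel columns grow to the right and rows downward; lengths in m; the calibration is good to about 2 mm. The wrist camera is an equidistant fisheye: a pixel r from the principal point sees the ray r / f radians off the axis. A picture is of the moment at which its call begins: read the wrist's pose just before it. There is no depth.
- r.close_job(): hands the job in, once; it reports no verdict.
Trained networks look in a picture, given as the dict that the camera call returned (one of the last four; its "shot" number tells which), for a name from the list of things; names that differ only in an ending like _2 or _b are one class to them, and where a whole thing is asked for, a point or a joint stands for the part that bears it (a point fixed in the world has none). Each returns a list of dicts, best first, with "conf" (0 to 1); they miss things now and then, are a little off and sometimes report something else, mostly with a low value. They report only what shows in the picture. A call takes as long as a camera call.
- r.boxes_of(picture, query): "centre" ([row, column] in pixels, amid what is visible of it).
- r.regions_of(picture, query): "region" (384x512 bool, what is visible of it) and "centre" ([row, column] in pixels, amid what is visible of it).
The state is a dict: "time": time; "joint_positions": joint angles; "joint_vel": joint speeds; "joint_torque": joint torques, N m; "ee_pos": TCP position; "eef_rot": TCP orientation; "ft_force": force on the tool from outside, world axes, zero at the start; "torque": the same for the moment, N m; "width": finger opening in m.
Only numpy, scipy, OpenCV 4.12 (cv2) and the standard library are available. Lean on these libraries where they do the work, as an engineer would, in place of code of your own. Each camera call takes 0.05 s, during which the arm holds its last target.

TASK

The plate with the pink cap mat is finished: turn the status flag in front of it right over its pivot, so that its green face shows upward and it lies fully down flat on its other side. Just press and push it with the fingertips, gently and without gripping it: its black tab raises it when pressed down. Then move clear. Leave the other flag, both plates and everything else on the bench as they are.

Things in the scene. Friction and masses are not known exactly. Their poses are not given: they have to be found in the camera images.
- station_pink: fixed metal station: status flag in front, nest with the pink-mat plate behind. Origin on the bench straight below the middle of the flag's axle; x points from flag to nest (centre 115 mm away), y to where the flag lies at the start, z up. Base under the flag 170 mm (y) x 90 mm (x), 8 mm thick; four thin rest posts at x +-28, y +-70 mm, 82 mm high
- pink_pivot (a point): middle of the flag's axle, which runs along the station's x, 85 mm above the bench; fixed, axes as the station's. Two steel cheeks 6 mm thick (x = +-20 to +-26 mm), 15 mm wide in y, carry the axle; they end 93 mm above the bench
- flag_pink (a joint): flag angle about station x: 0 = lying flat towards station +y, amber face up; pi/2 = upright; pi = lying flat towards station -y, green face up (stops at 0 and pi). It starts at 0 to 0.3. The pivot is stiff (about 0.06 N m of friction): the flag stays wherever it is left and must be pushed all the way down
- pink_blade (a point): centre of the flag's blade: 66 mm long (14 to 80 mm from the axle), 70 mm wide along the axle, 6 mm thick, amber on one face and green on the other. Axes turn with the flag: y from the axle to the blade's free end, z out of the amber face
- pink_tail (a point): point on the flag's black thumb tab, 36 mm from the axle, opposite the blade. Tab and blade are one rigid piece in one plane; the tab is 32 mm wide along the axle, 6 mm thick, and ends 52 mm from the axle. Pressed down, it lifts the blade like a seesaw; below it is free down to the 8 mm base. Axes as the blade's
- pink_plate (a point): centre of the loose sample plate with the pink cap mat, 85.5 x 128 x 23 mm, in the station's nest
- station_blue: fixed metal station: status flag in front, nest with the blue-mat plate behind. Origin on the bench straight below the middle of the flag's axle; x points from flag to nest (centre 115 mm away), y to where the flag lies at the start, z up. Base under the flag 170 mm (y) x 90 mm (x), 8 mm thick; four thin rest posts at x +-28, y +-70 mm, 82 mm high
- blue_pivot (a point): middle of the flag's axle, which runs along the station's x, 85 mm above the bench; fixed, axes as the station's. Two steel cheeks 6 mm thick (x = +-20 to +-26 mm), 15 mm wide in y, carry the axle; they end 93 mm above the bench
- flag_blue (a joint): flag angle about station x: 0 = lying flat towards station +y, amber face up; pi/2 = upright; pi = lying flat towards station -y, green face up (stops at 0 and pi). It starts at 0 to 0.3. The pivot is stiff (about 0.06 N m of friction): the flag stays wherever it is left and must be pushed all the way down
- blue_blade (a point): centre of the flag's blade: 66 mm long (14 to 80 mm from the axle), 70 mm wide along the axle, 6 mm thick, amber on one face and green on the other. Axes turn with the flag: y from the axle to the blade's free end, z out of the amber face
- blue_tail (a point): point on the flag's black thumb tab, 36 mm from the axle, opposite the blade. Tab and blade are one rigid piece in one plane; the tab is 32 mm wide along the axle, 6 mm thick, and ends 52 mm from the axle. Pressed down, it lifts the blade like a seesaw; below it is free down to the 8 mm base. Axes as the blade's
- blue_plate (a point): centre of the loose sample plate with the blue cap mat, 85.5 x 128 x 23 mm, in the station's nest
- bottle_mid (a point): small pink reagent bottle with a white cap, 48 mm across and 85 mm tall; the point is half-way up
- jar_mid (a point): clear glass bottle with a blue cap, 54 mm across and 100 mm tall; the point is half-way up
- trough_mid (a point): empty white open trough, 85 x 125 x 35 mm; the point is its centre
- tipbox_mid (a point): yellow box of tips, 85 x 120 x 60 mm; the point is its centre
- dispenser_mid (a point): yellow and black hand dispenser lying on the bench, 220 mm long (along its own y), 30 mm thick; the point is half-way up, under its body

How it is judged:
At the end, for the whole second after the job is handed in: The pink plate's flag lies green face up, within 0.1 rad (6 degrees) of fully down on its other side, at rest; the other flag's blade is within 15 mm of where it was, both plates within 10 mm, the other things within 20 mm (value of joint flag_pink above 3.04 rad and not (velocity of joint flag_pink above 0.05 rad/s) and velocity of joint flag_pink above -0.05 rad/s and distance of blue_blade from where it was at the start of the episode below 0.015 m and distance of each of pink_plate, blue_plate from where it was at the start of the episode below 0.01 m and distance of each of bottle_mid, jar_mid, trough_mid, tipbox_mid, dispenser_mid from where it was at the start of the episode below 0.02 m); the robot touches nothing.
It fails at once if the other plate's flag is moved more than 15 mm (distance of blue_blade from where it was at the start of the episode above 0.015 m).
It fails at once if a plate is lifted or shifted more than 10 mm (distance of any of pink_plate, blue_plate from where it was at the start of the episode above 0.01 m).
It fails at once if another thing on the bench is lifted, knocked or shifted more than 20 mm (distance of any of bottle_mid, jar_mid, trough_mid, tipbox_mid, dispenser_mid from where it was at the start of the episode above 0.02 m).
It fails at once if the flag is gripped or forced on its way over (more than 28 N from the fingers before it is nearly down) (contact force between the fingers and flag_pink above 28 N and value of joint flag_pink below 2.9 rad).
It fails at once if the flag is pressed roughly onto its rests (more than 60 N) (contact force between the fingers and flag_pink above 60 N).
It also fails if it takes over 40 s, if anything falls off the work surface, if the arm or the gripper's body presses on something with over 40 N, if the wrist force passes 120 N, or if a joint passes its speed limit or range.

## Working session

There is one attempt and no reset: what is moved stays moved. The work goes in short steps, Python scripts to look and compute and a tool call to move; the robot and the scene stay as the last step left them, time stands still between calls to the robot, and variables do not carry over. Pictures are saved under pics/ and viewed, and the job is handed in when it is done.

Besides the shell and the picture viewer there is one more tool, called as a command line: name --argument value ..., lists and objects as JSON in quotes. arm_command: Moves the arm, as the interface text tells. Its arguments: {"type":"object","properties":{"deltas":{"type":"array","items":{"type":"number"}},"hand":{"type":"number"},"grip_force":{"type":"number"}},"required":["deltas"]}

```bash
mkdir -p pics; python3 - <<'E'
from bench import r
import cv2, numpy as np
s=r.read_state(); print({k:np.round(v,3).tolist() for k,v in s.items()})
for n in ["scene","side","wrist"]:
    p=r.camera(n); cv2.imwrite(f"pics/{n}0.png",p["image"][:,:,::-1])
    print(n,[(k,np.round(v,4).tolist()) for k,v in p.items() if k!="image"])
    for q in ["station_pink","flag_pink","pink_plate","pink_blade","pink_tail","station_blue","blue_blade","blue_plate","bottle_mid","jar_mid","trough_mid","tipbox_mid","dispenser_mid"]:
        print(q,[(np.round(b["centre"]).tolist(),round(float(b["conf"]),2)) for b in r.boxes_of(p,q)[:3]])
E
```

```text
{'time': 0.0, 'joint_positions': [1.204, 0.333, -0.065, 1.461, 0.022, 1.35, -0.088], 'joint_vel': [0.0, -0.001, 0.002, 0.001, 0.001, -0.001, 0.0], 'joint_torque': [0.001, -62.327, 0.025, -38.99, -0.061, 0.04, 0.0], 'ee_pos': [0.21, -0.588, 0.194], 'eef_rot': [-0.578, 0.408, -0.407, 0.578], 'ft_force': [-0.483, 0.069, 0.686], 'torque': [0.045, 0.035, -0.004], 'width': 0.087}
scene [('intrinsics', [[361.8813, 0.0, 250.9185], [0.0, 361.8813, 194.942], [0.0, 0.0, 1.0]]), ('world_from_camera', [[0.3887, 0.7539, -0.5297, 1.1205], [0.9214, -0.319, 0.2221, -0.2018], [-0.0015, -0.5743, -0.8186, 0.9419], [0.0, 0.0, 0.0, 1.0]]), ('shot', 1)]
station_pink [([182.0, 313.0], 0.56), ([211.0, 168.0], 0.55)]
flag_pink [([155.0, 320.0], 0.67)]
pink_plate [([208.0, 334.0], 0.59), ([160.0, 321.0], 0.45), ([213.0, 164.0], 0.26)]
pink_blade [([225.0, 161.0], 0.73), ([165.0, 316.0], 0.69)]
pink_tail [([162.0, 317.0], 0.88)]
station_blue []
blue_blade [([212.0, 168.0], 0.82)]
blue_plate [([260.0, 157.0], 0.65)]
bottle_mid [([260.0, 273.0], 0.71)]
jar_mid [([282.0, 95.0], 0.7), ([161.0, 321.0], 0.59)]
trough
[... 656 characters left out ...]
], 0.67)]
blue_plate [([151.0, 248.0], 0.91)]
bottle_mid [([202.0, 199.0], 0.82)]
jar_mid [([119.0, 246.0], 0.77)]
trough_mid [([351.0, 286.0], 0.75)]
tipbox_mid [([341.0, 208.0], 0.56)]
dispenser_mid [([131.0, 298.0], 0.68)]
wrist [('intrinsics', [[297.3186, 0.0, 258.8785], [0.0, 297.3186, 191.0475], [0.0, 0.0, 1.0]]), ('hand_eye', [[1.0, 0.0002, 0.0009, 0.0005], [-0.0008, -0.2803, 0.9599, -0.1909], [0.0004, -0.9599, -0.2803, 0.0768], [0.0, 0.0, 0.0, 1.0]]), ('shot', 3)]
station_pink []
flag_pink [([1.0, 247.0], 0.58)]
pink_plate []
pink_blade []
pink_tail []
station_blue []
blue_blade []
blue_plate []
bottle_mid []
jar_mid []
trough_mid []
tipbox_mid []
dispenser_mid [([3.0, 248.0], 0.54)]
```

View pics/scene0.png

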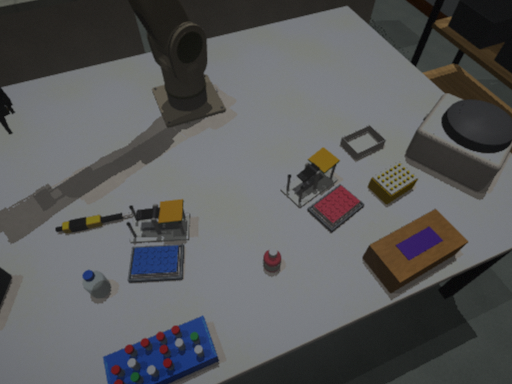

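View pics/side0.png

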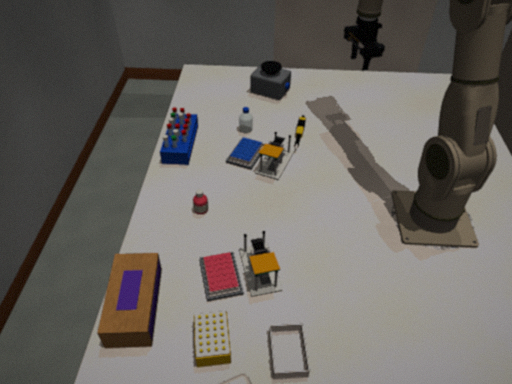

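```bash
python3 - <<'E'
import cv2
a=cv2.imread("pics/scene0.png")[120:270,250:420]; cv2.imwrite("pics/scene0z.png",cv2.resize(a,None,fx=4,fy=4,interpolation=cv2.INTER_CUBIC)[:600,:680])
a=cv2.imread("pics/side0.png")[200:340,170:350]; cv2.imwrite("pics/side0z.png",cv2.resize(a,None,fx=4,fy=4,interpolation=cv2.INTER_CUBIC))
E
```

```text
(no output)
```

View pics/scene0z.png

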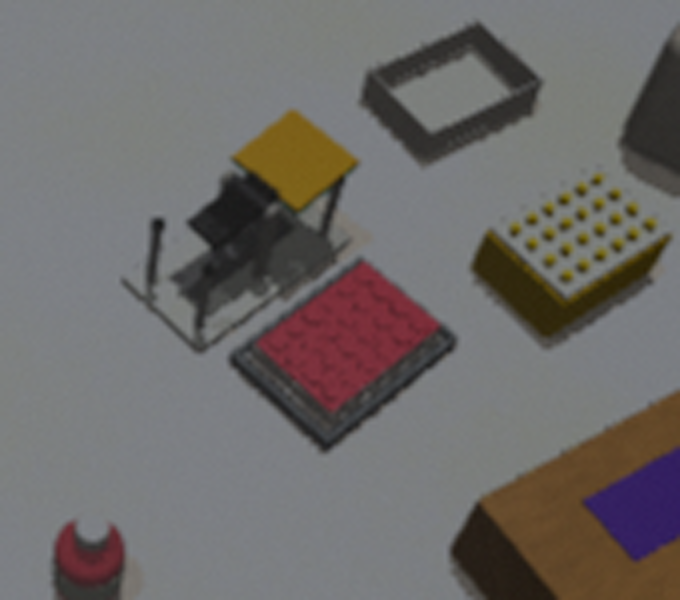

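View pics/side0z.png

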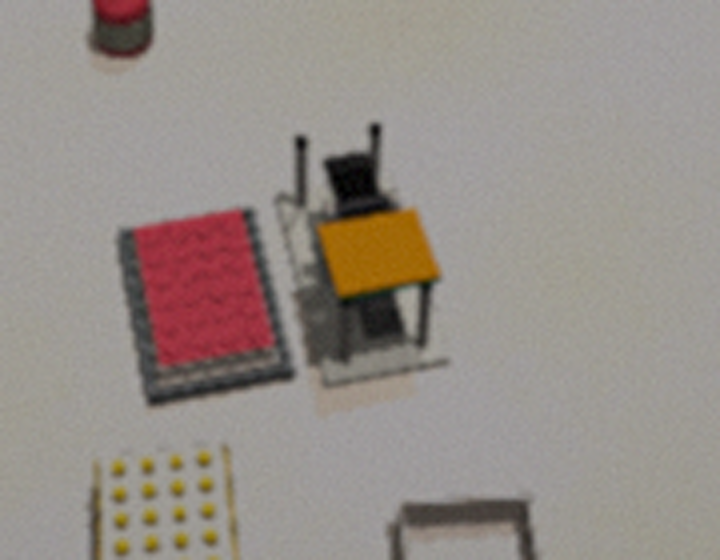

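```bash
cat > fit.py <<'E'
import numpy as np
from scipy.optimize import least_squares
Ks=np.array([[361.8813,0,250.9185],[0,361.8813,194.942],[0,0,1]]);Ts=np.array([[0.3887,0.7539,-0.5297,1.1205],[0.9214,-0.319,0.2221,-0.2018],[-0.0015,-0.5743,-0.8186,0.9419],[0,0,0,1]])
Kd=np.array([[448.2462,0,254.9919],[0,448.2462,195.1564],[0,0,1]]);Td=np.array([[-0.9984,-0.0453,0.034,0.5278],[-0.056,0.6993,-0.7127,1.0171],[0.0085,-0.7134,-0.7007,1.0706],[0,0,0,1]])
def proj(K,T,P):
    c=(np.asarray(P)-T[:3,3])@T[:3,:3]
    return c[:,:2]/c[:,2:]*K[0,0]+K[:2,2]
def blade(x,y,z,th):  # y from axle, z out of amber
    return [x,y*np.cos(th)-z*np.sin(th),.085+y*np.sin(th)+z*np.cos(th)]
def world(p,P):
    c,s=np.cos(p[2]),np.sin(p[2]); P=np.asarray(P)
    return np.c_[p[0]+c*P[:,0]-s*P[:,1],p[1]+s*P[:,0]+c*P[:,1],P[:,2]]
if __name__=="__main__":
    def pts(th,v):
        b=lambda x,y:blade(x,y,.003,th)
        if v==0: return [[-.045,-.085,.008],[.045,-.085,.008],[-.028,-.07,.082],[.028,-.07,.082],b(-.035,.08),b(.035,.08),b(.035,.014),b(-.035,.014)]
        return [b(.035,.014),b(-.035,.014),b(-.035,.08),b(.035,.08),[.028,-.07,.082],[-.028,-.07,.082],[.045,.085,.008],[-.045,.085,.008]]
    zs=np.array([[122,280],[200,350],[157,222],[207,268],[292,110],[358,160],[298,210],[232,158]])
    zd=np.array([[318,225],[415,210],[440,280],[345,296],[301,143],[376,129],[325,383],[448,362]])
    ms=(zs+.5)/4-.5+[250,120]; md=(zd+.5)/4-.5+[170,200]
    def f(p,raw=0):
        return np.r_[(proj(Ks,Ts,world(p,pts(p[3],0)))-ms),(proj(Kd,Td,world(p,pts(p[3],1)))-md)].ravel()
    best=min((least_squares(f,[.5,.2,y,.1],loss="soft_l1") for y in np.arange(-3,3,.8)),key=lambda q:q.cost)
    print(best.x,best.cost);print(np.round(f(best.x).reshape(-1,2),1).tolist())
    p=best.x
    print("plate",world(p,[[.115,0,.02]]),"tail",world(p,[blade(0,-.036,0,p[3])]),"bladec",world(p,[blade(0,.047,0,p[3])]))
E
python3 fit.py
```

```text
[0.54932963 0.23920084 0.28756949 0.15257674] 3.801970425749193
[[-0.5, -0.7], [-0.5, 0.1], [-0.2, 0.3], [0.2, 0.4], [-0.1, -0.3], [-0.1, 0.3], [-0.6, 0.5], [-0.5, -0.2], [-0.4, 1.1], [0.0, 0.3], [0.3, -0.5], [-1.7, 0.3], [-0.2, 0.3], [-0.1, 0.5], [0.0, 0.9], [0.8, -0.1]]
plate [[0.65960727 0.27181741 0.02      ]] tail [[0.55942141 0.20508019 0.07952852]] bladec [[0.53615424 0.28374724 0.09214332]]
```

```bash
cat > h.py <<'E'
import numpy as np
from bench import r
from scipy.spatial.transform import Rotation as R
P0=np.array([.5493,.2392,0]); YAW=.2876
S=R.from_euler('z',YAW)
def goal_R(sgn,tilt=0):
    x=S.apply([sgn,0,0]); y=np.array([0,0,-1.]); z=np.cross(x,y)
    return R.from_rotvec(S.apply([1,0,0])*np.radians(tilt))*R.from_matrix(np.c_[x,y,z])
def show():
    s=r.read_state(); p=np.array(s['ee_pos'])
    print('t',round(s['time'],2),'st',np.round(S.inv().apply(p-P0)*1000,1),'F_st',np.round(S.inv().apply(s['ft_force']),1),'w',round(s['width'],3),'q',np.round(s['joint_positions'],2))
    return s,p,R.from_quat(s['eef_rot'])
def delta(goal_st=None,goal_w=None,G=None):
    s,p,q=show()
    w=P0+S.apply(goal_st) if goal_st is not None else np.array(goal_w)
    d=q.inv().apply(w-p)*1000
    a=(q.inv()*(G if G is not None else q)).as_rotvec(degrees=True)
    print('d mm',np.round(d,1),'turn deg',np.round(a,1))
E
python3 - <<'E'
from h import *
for sg in (1,-1):
    print(goal_R(sg).as_matrix().round(2).tolist()); delta(goal_st=[0,-.045,.2],G=goal_R(sg))
delta(goal_w=[.45,-.2,.25])
print(R.from_quat(r.read_state()['eef_rot']).as_matrix().round(3))
E
```

```text
[[0.96, 0.0, -0.28], [0.28, 0.0, 0.96], [0.0, -1.0, 0.0]]
t 2.1 st [-559.5 -697.6  195.3] F_st [ 0.4 -0.2  0.4] w 0.087 q [ 1.2   0.33 -0.06  1.46  0.02  1.35 -0.09]
d mm [-620.1   -4.8  595.2] turn deg [  0.  -86.8   0. ]
[[-0.96, 0.0, 0.28], [-0.28, -0.0, -0.96], [0.0, -1.0, -0.0]]
t 2.1 st [-559.5 -697.6  195.3] F_st [ 0.4 -0.2  0.4] w 0.087 q [ 1.2   0.33 -0.06  1.46  0.02  1.35 -0.09]
d mm [-620.1   -4.8  595.2] turn deg [-0.  93.2  0. ]
t 2.1 st [-559.5 -697.6  195.3] F_st [ 0.4 -0.2  0.4] w 0.087 q [ 1.2   0.33 -0.06  1.46  0.02  1.35 -0.09]
d mm [-285.   -54.7  356.2] turn deg [0. 0. 0.]
[[ 0.337  0.     0.941]
 [-0.941 -0.     0.337]
 [ 0.    -1.     0.   ]]
```

arm_command --deltas '[-0.036,-0.014,0.045,0,-5.5,0,-0.072,-0.028,0.09,0,-11,0,-0.108,-0.042,0.135,0,-16.5,0,-0.144,-0.055,0.18,0,-22,0,-0.18,-0.055,0.225,0,-27.5,0,-0.216,-0.055,0.27,0,-33,0,-0.252,-0.055,0.315,0,-38.5,0,-0.285,-0.055,0.356,0,-44,0]' --hand 0 --grip_force 10

```text
time: 3.1
ee_pos: [0.4507, -0.1982, 0.2506]
eef_rot: [0.689, -0.159, 0.16, -0.689]
ft_force: [0.6, -0.3, -0.5]
width: 0.0151
```

```bash
python3 - <<'E'
from h import *
delta(goal_st=[0,-.045,.2],G=goal_R(1))
E
```

```text
t 3.1 st [-218.7 -391.5  250.6] F_st [ 0.4 -0.5 -0.5] w 0.015 q [ 0.79  0.04 -0.47  1.69  0.02  1.41 -0.15]
d mm [-73.4  50.4 403.1] turn deg [  0.  -42.6   0. ]
```

arm_command --deltas '[-0.009,0,0.05,0,-5.5,0,-0.018,0,0.1,0,-11,0,-0.027,0,0.151,0,-16.5,0,-0.036,0,0.202,0,-22,0,-0.046,0.01,0.252,0,-27.5,0,-0.055,0.02,0.302,0,-33,0,-0.064,0.03,0.353,0,-38.5,0,-0.073,0.05,0.403,0,-42.6,0]' --hand 0

```text
time: 4.1
ee_pos: [0.5639, 0.195, 0.2006]
eef_rot: [0.7, 0.102, -0.1, -0.7]
ft_force: [0.3, -1.4, -0.1]
width: 0.0001
```

```bash
python3 - <<'E'
from h import *
import cv2
delta(goal_st=[0,-.045,.095],G=goal_R(1))
from fit import *
t=world([.5493,.2392,.2876],[[0,-.045,.2]])
for n in ["scene","side","wrist"]:
    p=r.camera(n); im=p["image"][:,:,::-1]; cv2.imwrite(f"pics/{n}1.png",im)
    if n!="wrist":
        K=np.array(p["intrinsics"]);T=np.array(p["world_from_camera"]); u=proj(K,T,[r.read_state()["ee_pos"]])[0]; print(n,u)
        x,y=int(u[0]),int(u[1]); a=im[max(0,y-75):y+65,max(0,x-90):x+90]; cv2.imwrite(f"pics/{n}1z.png",cv2.resize(a,None,fx=4,fy=4,interpolation=cv2.INTER_CUBIC))
E
```

```text
t 4.1 st [  1.5 -46.5 200.6] F_st [-0.1 -1.4 -0.1] w 0.0 q [ 0.23  0.37 -0.82  1.5   0.28  1.38 -0.32]
d mm [ -1.6 105.6   1.5] turn deg [ 0.  -0.1  0.1]
scene [307.59409491 150.55448352]
side [256.90473962 213.68508817]
```

View pics/scene1z.png

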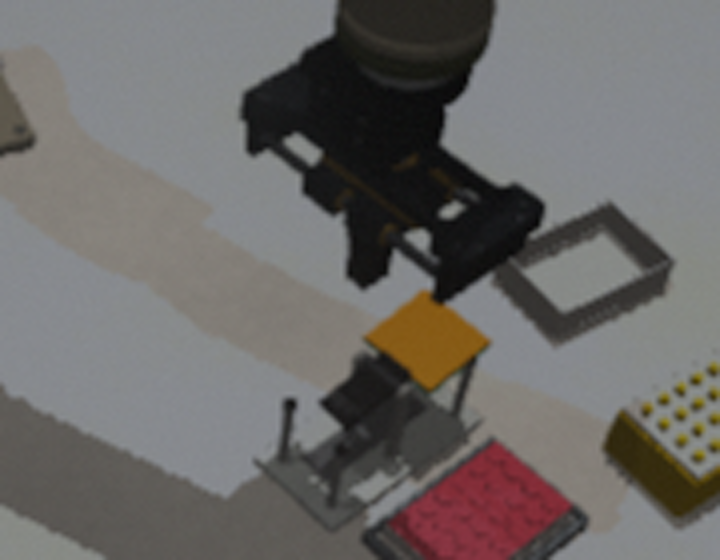

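View pics/side1z.png

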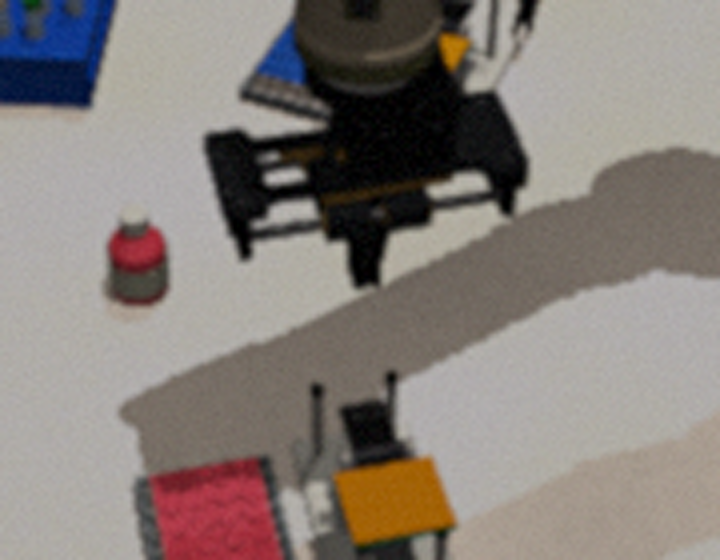

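View pics/wrist1.png

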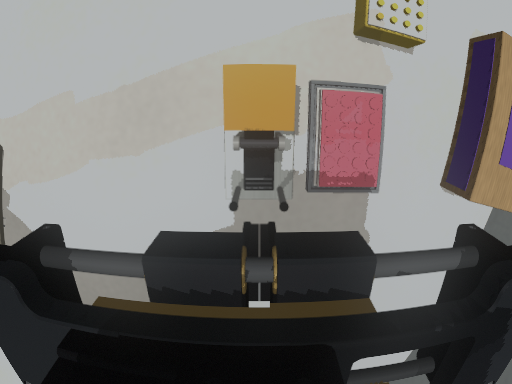

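```bash
python3 - <<'E'
from h import *
# projection check in wrist image
from fit import blade
he=np.array([[1,.0002,.0009,.0005],[-.0008,-.2803,.9599,-.1909],[.0004,-.9599,-.2803,.0768]]);f=297.3186
s,p,q=show()
def pw(st):
    t=q.inv().apply(P0+S.apply(st)-p); c=he[:,:3].T@(t-he[:,3]); th=np.arctan2(np.hypot(*c[:2]),c[2]); k=f*th/np.hypot(*c[:2]); return np.round([258.9+k*c[0],191+k*c[1]],1)
for n,v in dict(postL=[-.028,-.07,.082],postR=[.028,-.07,.082],tabend=blade(0,-.052,.003,.153),b1=blade(-.035,.014,.003,.153),b2=blade(.035,.08,.003,.153),b3=blade(-.035,.08,.003,.153),plateC=[.115-.0427,.064,.023],tip=None or [0.0015,-.0465,.2006]).items(): print(n,pw(np.array(v)))
r_=42;h=9.5
for th,ph in [(.05,0),(.25,0),(.4,4),(.55,8),(.7,11),(.85,14),(1.0,17),(1.12,19),(1.25,20),(1.32,20)]:
    c,s_=np.cos(th),np.sin(th);a=np.radians(ph)
    print(th,ph,np.round([-r_*c-3*s_-h*np.cos(a),85-r_*s_+3*c-h*np.sin(a)],1))
E
```

```text
t 4.25 st [-1.000e-01 -4.450e+01  1.988e+02] F_st [-0.5 -0.7 -0.3] w 0.0 q [ 0.23  0.38 -0.82  1.5   0.27  1.38 -0.32]
postL [232.9 202.1]
postR [284.1 202.2]
tabend [258.6 185.6]
b1 [223.9 125.7]
b2 [295.3  60.3]
b3 [222.3  60.2]
plateC [317.9  82.7]
tip [260.3 223.9]
0.05 0 [-51.6  85.9]
0.25 0 [-50.9  77.5]
0.4 4 [-49.3  70.7]
0.55 8 [-46.8  64.3]
0.7 11 [-43.4  58.4]
0.85 14 [-39.2  53.1]
1.0 17 [-34.3  48.5]
1.12 19 [-30.   45.4]
1.25 20 [-25.   42.8]
1.32 20 [-22.3  41.8]
```

arm_command --deltas '[-0.0015,0.03,-0.001,0,0,0,-0.0015,0.06,-0.003,0,0,0,-0.0015,0.08,-0.005,0,0,0,-0.0015,0.095,-0.005,0,0,0,-0.0015,0.105,-0.005,0,0,0,-0.0015,0.11,-0.005,0,0,0]'

```text
time: 5.0
ee_pos: [0.563, 0.1884, 0.0901]
eef_rot: [-0.7, -0.1, 0.1, 0.7]
ft_force: [0.0, -0.2, 0.7]
width: 0.0007
```

```bash
python3 - <<'E'
from h import *
show()
E
```

```text
t 5.0 st [ -1.2 -52.7  90.1] F_st [-0.  -0.2  0.7] w 0.001 q [ 0.22  0.46 -0.78  1.64  0.34  1.19 -0.36]
```

arm_command --deltas '[0.001,0.006,0.001,0,0,0,0.001,0.0125,0.0015,0,0,0,0.001,0.016,0.002,2,0,0,0.001,0.0195,0.003,4,0,0]'

```text
time: 5.5
ee_pos: [0.5632, 0.1912, 0.0706]
eef_rot: [-0.674, -0.097, 0.104, 0.725]
ft_force: [-0.7, 0.4, -0.3]
width: 0.0004
```

```bash
python3 - <<'E'
from h import *
show()
E
```

```text
t 5.5 st [ -0.3 -49.9  70.6] F_st [-0.5  0.6 -0.3] w 0.0 q [ 0.27  0.49 -0.8   1.66  0.3   1.13 -0.31]
```

```bash
cat > look.py <<'E'
from h import *
import cv2,sys
from fit import proj
show(); out=[]
for n in ["scene","side"]:
    p=r.camera(n); im=p["image"][:,:,::-1]
    u=proj(np.array(p["intrinsics"]),np.array(p["world_from_camera"]),[P0+[0,0,.09]])[0].astype(int)
    out.append(cv2.resize(im[u[1]-60:u[1]+60,u[0]-50:u[0]+50],None,fx=4,fy=4,interpolation=cv2.INTER_CUBIC))
cv2.imwrite(f"pics/{sys.argv[1]}.png",np.hstack(out))
E
python3 look.py a1
```

```text
t 5.5 st [ -0.3 -49.9  70.6] F_st [-0.5  0.6 -0.3] w 0.0 q [ 0.27  0.49 -0.8   1.66  0.3   1.13 -0.31]
```

View pics/a1.png

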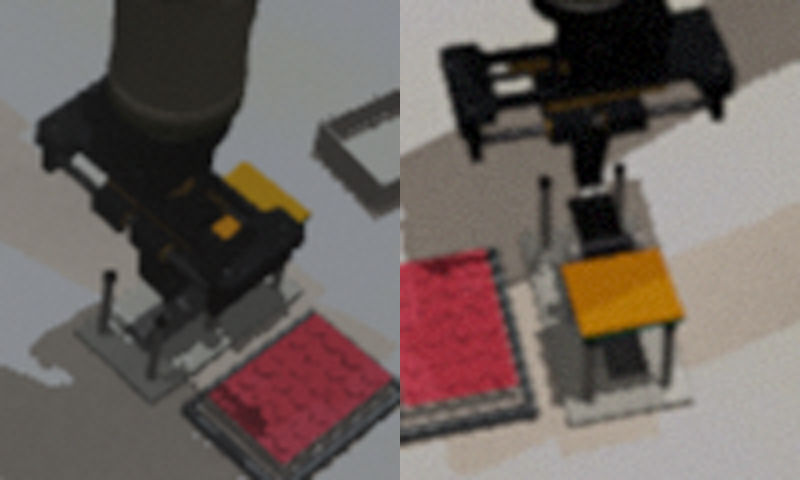

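```bash
python3 - <<'E'
from h import *
from fit import *
for K,T in ((Ks,Ts),(Kd,Td)):
    u=proj(K,T,[P0+[0,0,.09]])[0].astype(int)
    W=lambda v:P0+S.apply(np.array(v))
    pts=[[0,-.0499,.0706],[0,-.0404,.0706],[0,-.0594,.0706]]+[blade(x,-.052,.003,t) for t in(.153,.3,.4) for x in(-.016,.016)]+[blade(x,y,.003,t) for t in(.153,.3,.4) for x in(-.035,.035) for y in (.014,.08)]
    print(((proj(K,T,np.array([W(v) for v in pts]))-(u-[50,60]))*4+1.5).round().tolist())
E
```

```text
[[151.0, 294.0], [160.0, 288.0], [142.0, 300.0], [136.0, 275.0], [166.0, 301.0], [136.0, 280.0], [166.0, 306.0], [137.0, 283.0], [167.0, 309.0], [182.0, 209.0], [243.0, 161.0], [248.0, 264.0], [310.0, 213.0], [182.0, 208.0], [243.0, 152.0], [247.0, 263.0], [310.0, 205.0], [181.0, 208.0], [242.0, 148.0], [247.0, 263.0], [309.0, 201.0]]
[[188.0, 209.0], [192.0, 219.0], [185.0, 199.0], [210.0, 194.0], [166.0, 202.0], [210.0, 203.0], [167.0, 210.0], [210.0, 209.0], [167.0, 216.0], [259.0, 251.0], [285.0, 318.0], [160.0, 269.0], [182.0, 337.0], [259.0, 248.0], [285.0, 304.0], [160.0, 266.0], [181.0, 323.0], [259.0, 247.0], [284.0, 293.0], [160.0, 265.0], [180.0, 313.0]]
```

arm_command --deltas '[0,0,-0.008,-4,0,0,0,-0.012,-0.008,-4,0,0,0,-0.024,-0.008,-4,0,0,0,-0.025,0.004,-4,0,0,0,-0.025,0.01,-4,0,0,0,-0.025,0.01,-4,0,0]'

```text
time: 6.35
ee_pos: [0.5602, 0.2002, 0.0962]
eef_rot: [-0.7, -0.101, 0.101, 0.7]
ft_force: [-0.3, -0.5, -0.5]
width: 0.0005
```

```bash
python3 look.py a2; python3 - <<'E'
from h import *
import cv2
p=r.camera("wrist");cv2.imwrite("pics/w2.png",p["image"][:,:,::-1])
E
```

```text
t 6.35 st [ -0.6 -40.5  96.2] F_st [-0.4 -0.3 -0.5] w 0.0 q [ 0.2   0.45 -0.79  1.63  0.34  1.2  -0.38]
```

View pics/a2.png

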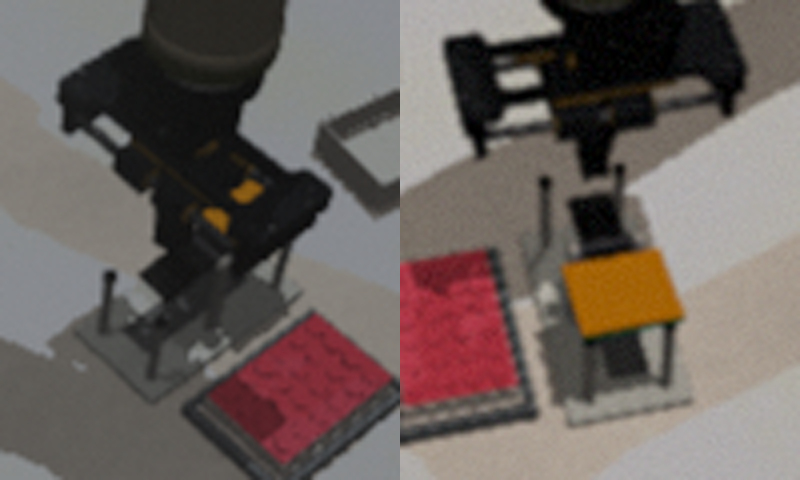

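View pics/w2.png

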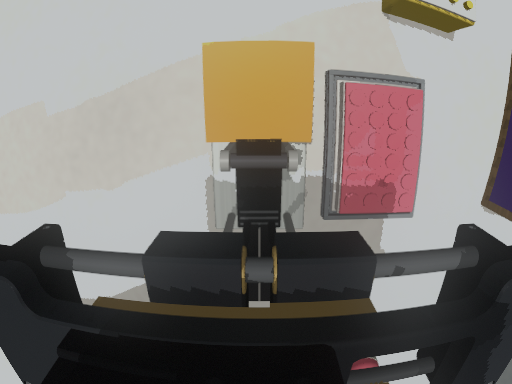

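```bash
python3 - <<'E'
from h import *
from fit import *
he=np.array([[1,.0002,.0009,.0005],[-.0008,-.2803,.9599,-.1909],[.0004,-.9599,-.2803,.0768]]);f=297.3186
s,p,q=show()
def pw(w):
    t=q.inv().apply(w-p); c=he[:,:3].T@(t-he[:,3]); th=np.arctan2(np.hypot(*c[:2]),c[2]); k=f*th/np.hypot(*c[:2]); return np.round([258.9+k*c[0],191+k*c[1]],1).tolist()
W=lambda v:P0+S.apply(np.array(v))
L=dict(tcp=p,tcpz=p+q.apply([0,0,.0095]),tcpmz=p+q.apply([0,0,-.0095]),tab52=W(blade(.016,-.052,.003,.153)),tab36=W(blade(.016,-.036,.003,.153)),tab52b=W(blade(.016,-.052,.003,.1)),bl=W(blade(.035,.014,.003,.153)),bf=W(blade(.035,.08,.003,.153)),bfa=W(blade(.035,.08,.003,.1)),base=W([.045,-.085,.008]))
for n,w in L.items():
    o=[pw(w)]
    for K,T in ((Ks,Ts),(Kd,Td)):
        u=proj(K,T,[P0+[0,0,.09]])[0].astype(int); o.append(((proj(K,T,[w])[0]-(u-[50,60]))*4+1.5).round().tolist())
    print(n,o)
E
```

```text
t 6.5 st [ -0.5 -41.7  96. ] F_st [ 0.7 -0.1  0.3] w 0.001 q [ 0.2   0.45 -0.79  1.63  0.34  1.2  -0.38]
tcp [[257.9, 220.3], [163.0, 267.0], [192.0, 194.0]]
tcpz [[257.9, 207.3], [172.0, 261.0], [195.0, 205.0]]
tcpmz [[257.9, 232.8], [153.0, 273.0], [189.0, 184.0]]
tab52 [[280.0, 224.7], [166.0, 301.0], [166.0, 202.0]]
tab36 [[280.6, 206.0], [181.0, 288.0], [171.0, 217.0]]
tab52b [[280.2, 226.4], [166.0, 299.0], [166.0, 199.0]]
bl [[310.7, 139.6], [248.0, 264.0], [160.0, 269.0]]
bf [[314.2, 40.0], [310.0, 213.0], [182.0, 337.0]]
bfa [[313.0, 40.4], [309.0, 216.0], [182.0, 342.0]]
base [[302.7, 227.0], [150.0, 402.0], [119.0, 237.0]]
```

```bash
python3 - <<'E'
import cv2,numpy as np
a=cv2.imread("pics/a2.png").astype(float); b=(255*(a/255)**.45).astype(np.uint8)
l=b[180:340,80:260]; s=b[100:260,520:700]
cv2.imwrite("pics/a2g.png",cv2.resize(np.hstack([l,s]),None,fx=2.2,fy=2.2))
w=cv2.imread("pics/w2.png").astype(float)[120:310,180:340];cv2.imwrite("pics/w2g.png",cv2.resize((255*(w/255)**.4).astype(np.uint8),None,fx=3,fy=3))
E
```

```text
(no output)
```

View pics/a2g.png

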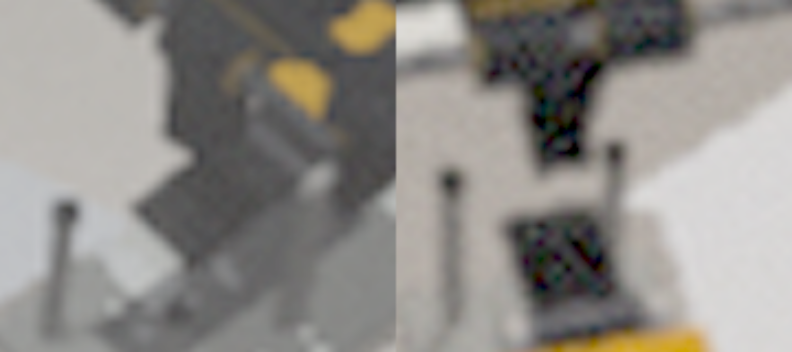

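View pics/w2g.png

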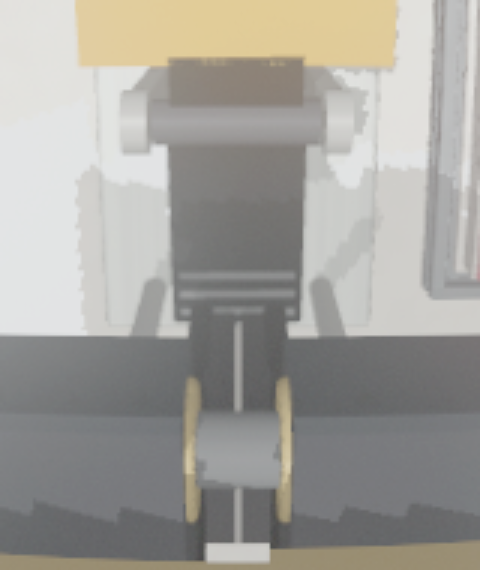

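arm_command --deltas '[0.0005,0.005,-0.009,0,0,0,0.0005,0.015,-0.009,0,0,0,0.0005,0.024,-0.009,0,0,0,0.0005,0.028,-0.009,0,0,0,0.0005,0.032,-0.009,0,0,0,0.0005,0.036,-0.009,0,0,0,0.0005,0.036,-0.009,0,0,0]'

```text
time: 7.38
ee_pos: [0.5636, 0.1908, 0.0602]
eef_rot: [0.7, 0.1, -0.1, -0.7]
ft_force: [-0.1, -0.0, -0.4]
width: 0.0005
```

```bash
python3 look.py a3; python3 - <<'E'
import cv2,numpy as np
a=cv2.imread("pics/a3.png").astype(float); b=(255*(a/255)**.5).astype(np.uint8);cv2.imwrite("pics/a3g.png",b)
E
```

```text
t 7.38 st [ -0.  -50.4  60.2] F_st [-0.1 -0.  -0.4] w 0.001 q [ 0.2   0.49 -0.77  1.67  0.37  1.14 -0.38]
```

View pics/a3g.png

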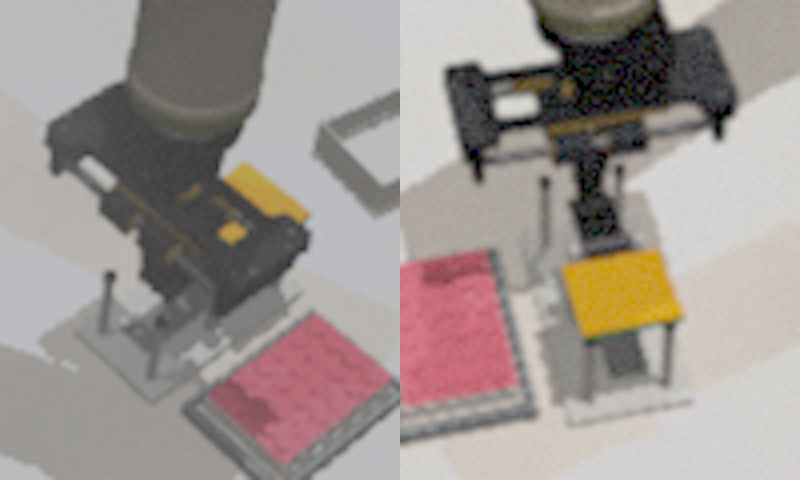

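arm_command --deltas '[0,0.002,0,0,0,0,0,0.004,0,0,0,0,0,0.006,0,0,0,0,0,0.008,0,0,0,0]'

```text
time: 7.98
ee_pos: [0.5637, 0.1911, 0.0524]
eef_rot: [-0.7, -0.1, 0.1, 0.7]
ft_force: [-0.7, -0.5, 2.5]
width: 0.0004
```

```bash
python3 look.py a4; python3 - <<'E'
import cv2,numpy as np
a=cv2.imread("pics/a4.png").astype(float); b=(255*(a/255)**.5).astype(np.uint8);cv2.imwrite("pics/a4g.png",b)
E
```

```text
t 7.97 st [  0.2 -50.3  52.4] F_st [-0.8 -0.3  2.5] w 0.0 q [ 0.2   0.5  -0.76  1.67  0.38  1.12 -0.39]
```

View pics/a4g.png

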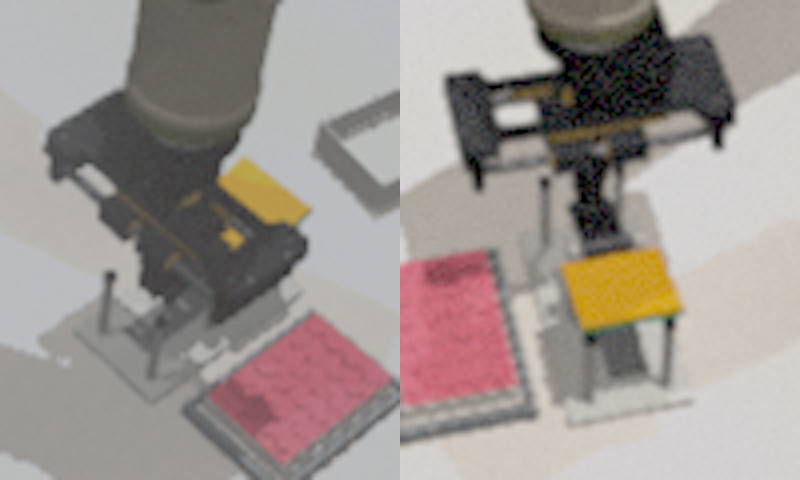

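arm_command --deltas '[0,0.004,0,1,0,0,0,0.008,0,2,0,0,0,0.013,0.0013,3.5,0,0,0,0.018,0.0026,5,0,0,0,0.0215,0.005,6.5,0,0,0,0.025,0.0073,8,0,0]'

```text
time: 8.82
ee_pos: [0.5616, 0.1978, 0.0271]
eef_rot: [-0.649, -0.093, 0.107, 0.748]
ft_force: [-0.6, -0.5, 2.0]
width: 0.0007
```

```bash
sed -i 's/^cv2.imwrite.*/a=np.hstack(out).astype(float);cv2.imwrite(f"pics\/{sys.argv[1]}.png",(255*(a\/255)**.5).astype(np.uint8))/' look.py; python3 look.py a5
```

```text
t 8.82 st [  0.1 -43.2  27.1] F_st [-0.7 -0.3  2. ] w 0.001 q [ 0.3   0.55 -0.8   1.69  0.29  1.04 -0.28]
```

View pics/a5.png

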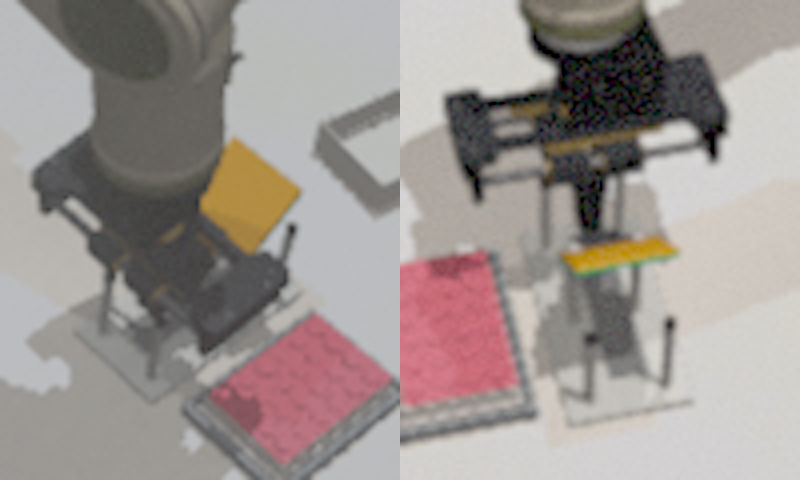

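arm_command --deltas '[0,0.003,0.0025,1,0,0,0,0.006,0.005,2,0,0,0,0.0065,0.0055,2,0,0]'

```text
time: 9.3
ee_pos: [0.5598, 0.2039, 0.0214]
eef_rot: [-0.636, -0.091, 0.109, 0.758]
ft_force: [-0.1, -1.3, 0.6]
width: 0.0003
```

```bash
python3 look.py a6
```

```text
t 9.3 st [  0.  -36.8  21.4] F_st [-0.4 -1.3  0.6] w 0.0 q [ 0.32  0.57 -0.81  1.7   0.27  1.02 -0.26]
```

View pics/a6.png

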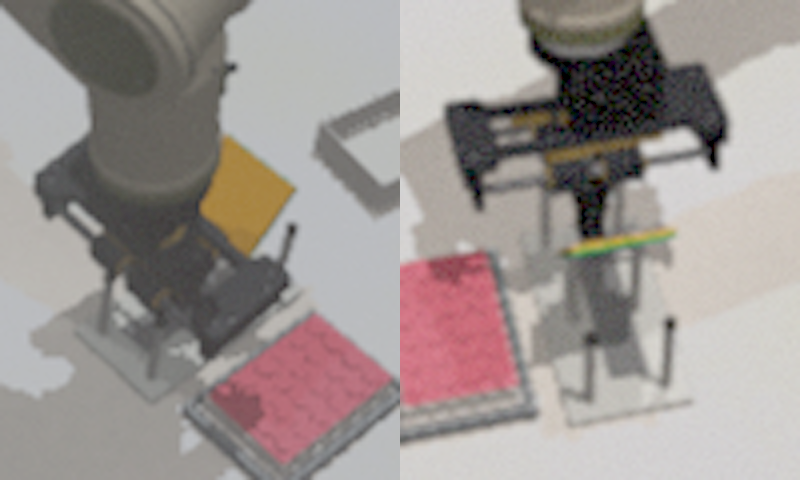

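```bash
python3 - <<'E'
from h import *
from fit import *
W=lambda v:P0+S.apply(np.array(v))
for t in np.arange(.6,1.2,.1):
    o=[]
    for K,T in ((Ks,Ts),(Kd,Td)):
        u=proj(K,T,[P0+[0,0,.09]])[0].astype(int); o.append(((proj(K,T,[W(blade(x,y,.003,t)) for x,y in((-.035,.08),(.035,.08),(.035,.014))])-(u-[50,60]))*4+1.5).round().tolist())
    print(t.round(2),o)
E
```

```text
0.6 [[[237.0, 140.0], [305.0, 194.0], [245.0, 262.0]], [[282.0, 271.0], [177.0, 290.0], [159.0, 260.0]]]
0.7 [[[234.0, 138.0], [302.0, 192.0], [245.0, 262.0]], [[280.0, 259.0], [176.0, 278.0], [159.0, 258.0]]]
0.8 [[[230.0, 136.0], [298.0, 190.0], [244.0, 262.0]], [[278.0, 247.0], [174.0, 266.0], [158.0, 256.0]]]
0.9 [[[225.0, 135.0], [294.0, 190.0], [243.0, 262.0]], [[276.0, 235.0], [172.0, 254.0], [158.0, 254.0]]]
1.0 [[[219.0, 135.0], [289.0, 190.0], [242.0, 263.0]], [[274.0, 223.0], [169.0, 241.0], [158.0, 252.0]]]
1.1 [[[213.0, 136.0], [283.0, 191.0], [240.0, 263.0]], [[271.0, 211.0], [167.0, 229.0], [157.0, 250.0]]]
```

arm_command --deltas '[0,-0.046,0,0,0,0,0,-0.1,0.008,-5,0,0,0,-0.147,0.023,-10,0,0,0,-0.139,0.07,-10,0,0,0,-0.131,0.115,-15,0,0,0,-0.123,0.161,-20,0,0,0,-0.123,0.161,-25,0,0,0,-0.123,0.161,-30,0,0]'

```text
time: 10.4
ee_pos: [0.5205, 0.3372, 0.1709]
eef_rot: [0.811, 0.117, -0.082, -0.567]
ft_force: [-0.6, -0.1, -0.3]
width: 0.0004
```

```bash
python3 look.py b1; python3 - <<'E'
from h import *
delta(goal_st=[0,.075,.110],G=goal_R(1,-20))
delta(goal_st=[0,.062,.093],G=goal_R(1,-20))
E
```

```text
t 10.4 st [  0.2 102.1 170.9] F_st [-0.6  0.1 -0.3] w 0.0 q [-0.32  0.57 -0.76  1.36  0.63  1.61 -0.8 ]
t 10.5 st [ -1.  104.  169.7] F_st [-0.3  0.7 -0.7] w 0.001 q [-0.32  0.57 -0.76  1.36  0.63  1.61 -0.8 ]
d mm [ 1.  66.  -6.8] turn deg [ 0.   0.2 -0.1]
t 10.5 st [ -1.  104.  169.7] F_st [-0.3  0.7 -0.7] w 0.001 q [-0.32  0.57 -0.76  1.36  0.63  1.61 -0.8 ]
d mm [  1.   86.4 -13.2] turn deg [ 0.   0.2 -0.1]
```

View pics/b1.png

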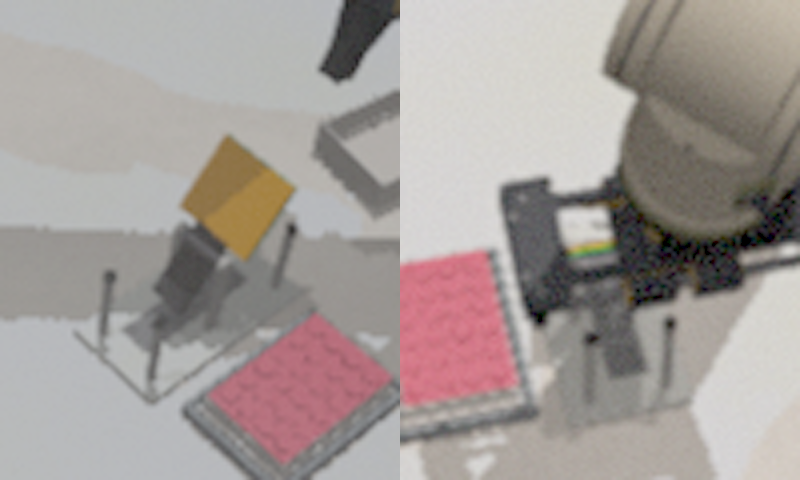

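arm_command --deltas '[0.001,0.025,0,0,0,0,0.001,0.05,0,0,0,0,0.001,0.07,-0.004,0,0,0,0.001,0.085,-0.01,0,0,0,0.001,0.085,-0.01,0,0,0]'

```text
time: 11.12
ee_pos: [0.5336, 0.2973, 0.0939]
eef_rot: [0.811, 0.115, -0.081, -0.568]
ft_force: [0.2, -0.5, 0.3]
width: 0.0003
```

```bash
python3 look.py b2
```

```text
t 11.12 st [ 1.4 60.2 93.9] F_st [ 0.  -0.5  0.3] w 0.0 q [-0.25  0.59 -0.73  1.49  0.66  1.46 -0.82]
```

View pics/b2.png

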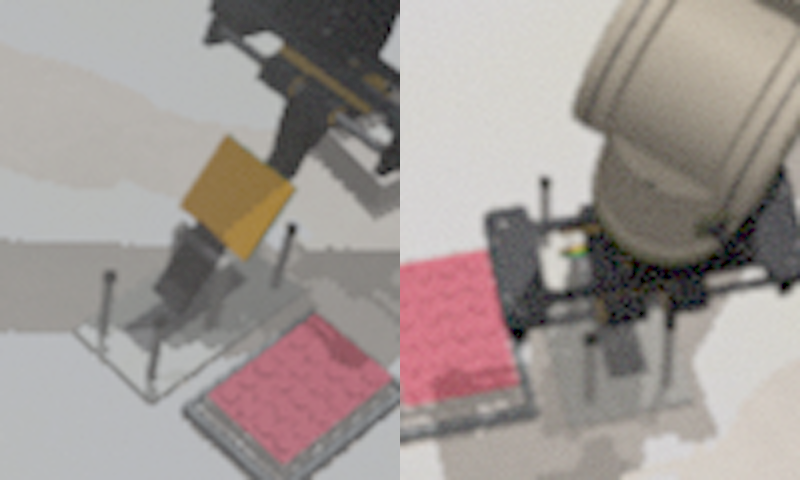

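arm_command --deltas '[-0.001,0,-0.007,0,0,0,-0.001,0.0005,-0.0145,0,0,0,-0.001,-0.001,-0.021,0,0,0,-0.001,-0.002,-0.028,0,0,0,-0.001,-0.0035,-0.0345,0,0,0,-0.001,-0.005,-0.041,0,0,0]'

```text
time: 11.98
ee_pos: [0.5426, 0.2629, 0.1132]
eef_rot: [0.811, 0.116, -0.081, -0.568]
ft_force: [-0.5, -0.1, -0.9]
width: 0.0002
```

```bash
python3 look.py b3
```

```text
t 11.97 st [  0.3  24.6 113.2] F_st [-0.5  0.  -0.9] w 0.0 q [-0.18  0.54 -0.74  1.52  0.64  1.46 -0.75]
```

View pics/b3.png

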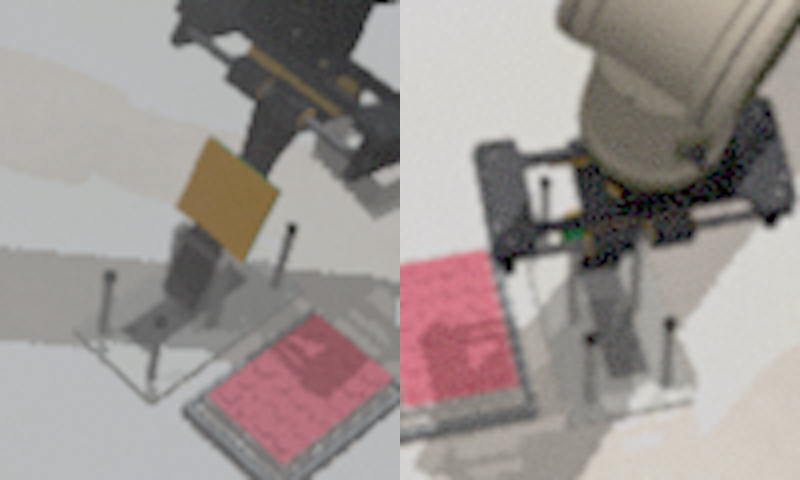

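arm_command --deltas '[-0.0005,0.0045,-0.0097,0,0,0,-0.0005,0.01,-0.018,0,0,0,-0.0005,0.0125,-0.024,5,0,0,-0.0005,0.0163,-0.0297,10,0,0,-0.0005,0.0216,-0.0355,12.5,0,0,-0.0005,0.028,-0.04,15,0,0]'

```text
time: 12.82
ee_pos: [0.5557, 0.2166, 0.1004]
eef_rot: [0.73, 0.104, -0.095, -0.669]
ft_force: [0.0, 1.1, 1.1]
width: 0.0003
```

```bash
python3 look.py b4
```

```text
t 12.82 st [ -0.2 -23.5 100.4] F_st [0.3 1.  1.1] w 0.0 q [ 0.12  0.47 -0.8   1.62  0.43  1.25 -0.49]
```

View pics/b4.png

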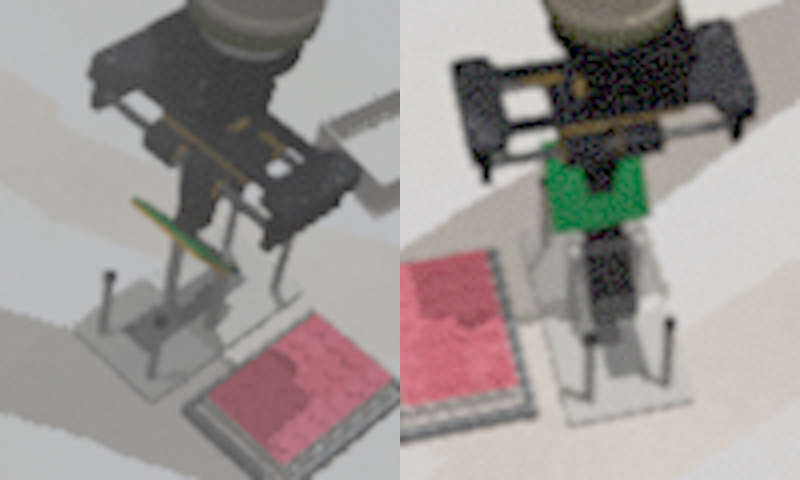

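arm_command --deltas '[0,0.0064,-0.005,2.5,0,0,0,0.0134,-0.009,5,0,0,0,0.0175,-0.0113,5,0,0,0,0.0216,-0.0136,5,0,0,0,0.026,-0.0152,5,0,0,0,0.0304,-0.0167,5,0,0,0,0.035,-0.017,5,0,0]'

```text
time: 13.8
ee_pos: [0.5608, 0.199, 0.0668]
eef_rot: [0.7, 0.1, -0.1, -0.7]
ft_force: [-0.6, 1.0, 0.8]
width: 0.0005
```

```bash
python3 look.py b5
```

```text
t 13.8 st [ -0.4 -41.8  66.8] F_st [-0.3  1.1  0.8] w 0.001 q [ 0.21  0.5  -0.8   1.66  0.38  1.15 -0.4 ]
```

View pics/b5.png

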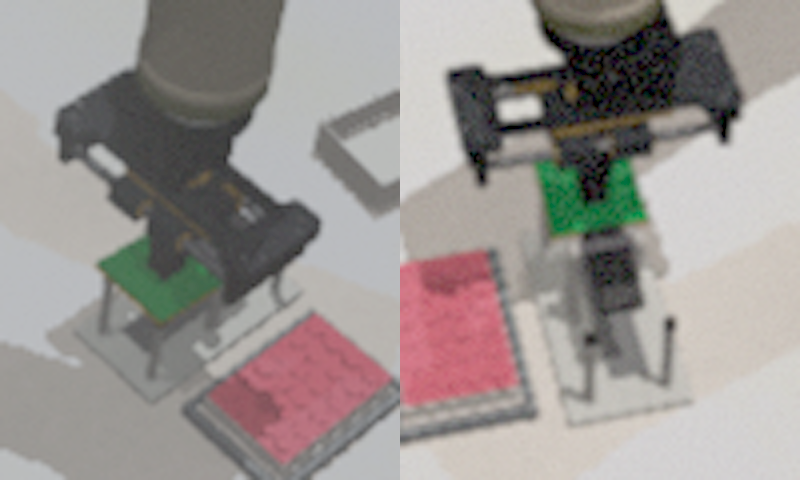

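arm_command --deltas '[0,0.0015,-0.001,0,0,0,0,0.003,-0.001,0,0,0,0,0.0045,-0.001,0,0,0,0,0.0045,-0.001,0,0,0]'

```text
time: 14.4
ee_pos: [0.5612, 0.1977, 0.0624]
eef_rot: [0.7, 0.1, -0.1, -0.7]
ft_force: [-0.2, -0.8, -0.6]
width: 0.0007
```

arm_command --deltas '[0,0.001,0,0,0,0,0,0.002,0,0,0,0,0,0.002,0,0,0,0]'

```text
time: 14.78
ee_pos: [0.5612, 0.1977, 0.0611]
eef_rot: [0.7, 0.1, -0.1, -0.7]
ft_force: [-2.3, -1.3, 7.5]
width: 0.0007
```

arm_command --deltas '[0,0.0005,0,0,0,0,0,0.001,0,0,0,0,0,0.001,0,0,0,0]'

```text
time: 15.15
ee_pos: [0.5613, 0.1977, 0.061]
eef_rot: [0.7, 0.1, -0.1, -0.7]
ft_force: [-6.4, -3.3, 15.3]
width: 0.0006
```

arm_command --deltas '[0,-0.015,0,0,0,0,0,-0.06,0,0,0,0,0,-0.12,0,0,0,0,0,-0.16,-0.04,0,0,0,0,-0.16,-0.1,0,0,0,0,-0.16,-0.16,0,0,0,0,-0.16,-0.2,0,0,0,0,-0.16,-0.2,0,0,0]'

```text
time: 16.15
ee_pos: [0.6179, 0.0014, 0.2194]
eef_rot: [0.701, 0.098, -0.098, -0.7]
ft_force: [-0.4, 0.6, -0.2]
width: 0.0005
```

```bash
python3 look.py b6; python3 - <<'E'
from h import *
from fit import *
import cv2
W=lambda v:P0+S.apply(np.array(v))
for t in (2.9,3.0,3.05,3.14):
    o=[]
    for K,T in ((Ks,Ts),(Kd,Td)):
        u=proj(K,T,[P0+[0,0,.09]])[0].astype(int); o.append(((proj(K,T,[W(blade(x,y,-.003,t)) for x,y in((-.035,.08),(.035,.08),(.035,.014),(-.035,.014))])-(u-[50,60]))*4+1.5).round().tolist())
    print(t,o)
for n in ("scene","side"): cv2.imwrite(f"pics/{n}9.png",r.camera(n)["image"][:,:,::-1])
E
```

```text
t 16.15 st [  -1.6 -247.5  219.4] F_st [-0.2  0.6 -0.2] w 0.0 q [ 0.5   0.41 -0.78  1.41  0.28  1.44  0.01]
2.9 [[[97.0, 253.0], [163.0, 312.0], [223.0, 281.0], [158.0, 225.0]], [[228.0, 139.0], [132.0, 156.0], [152.0, 239.0], [250.0, 221.0]]]
3.0 [[[95.0, 261.0], [160.0, 320.0], [222.0, 282.0], [157.0, 226.0]], [[227.0, 145.0], [132.0, 161.0], [152.0, 239.0], [249.0, 222.0]]]
3.05 [[[94.0, 265.0], [159.0, 323.0], [222.0, 283.0], [157.0, 227.0]], [[226.0, 148.0], [132.0, 164.0], [152.0, 240.0], [249.0, 222.0]]]
3.14 [[[93.0, 271.0], [157.0, 330.0], [221.0, 284.0], [156.0, 228.0]], [[226.0, 154.0], [132.0, 170.0], [152.0, 240.0], [249.0, 223.0]]]
```

View pics/b6.png

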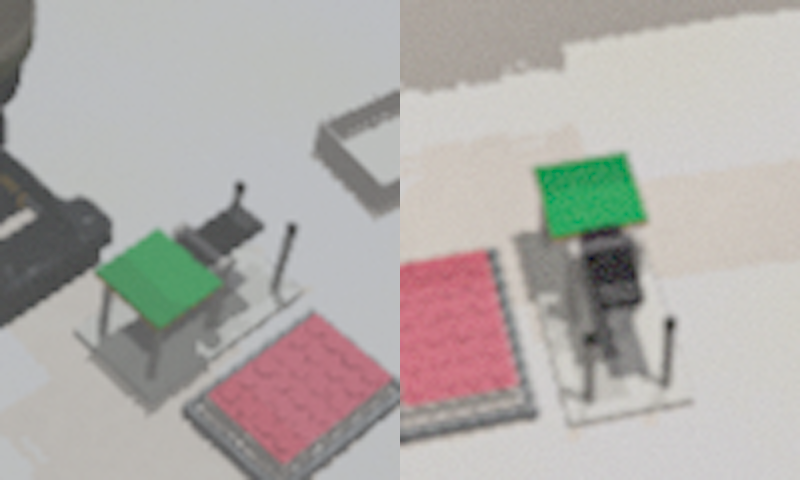

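View pics/scene9.png

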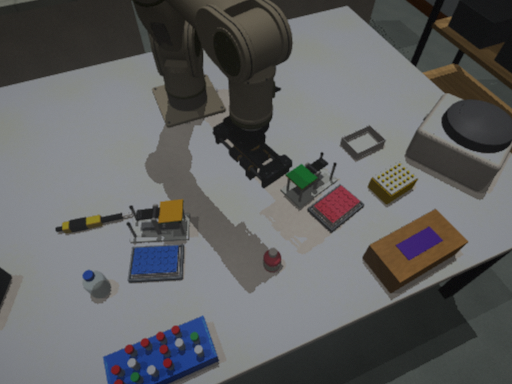

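```bash
python3 - <<'E'
import cv2,numpy as np
from bench import r
a=cv2.imread("pics/scene0.png").astype(int);b=cv2.imread("pics/scene9.png").astype(int)
for n,(c0,r0,c1,r1) in dict(blue=(125,195,190,285),disp=(55,205,125,235),jar=(80,265,110,298),bottle=(262,245,284,274),trough=(338,124,388,160),tip=(366,160,420,205),pinkplate=(305,183,366,232)).items():
    p=[cv2.cvtColor(x[r0:r1,c0:c1].astype(np.uint8),cv2.COLOR_BGR2GRAY).astype(np.float32) for x in (a,b)]
    print(n,np.round(cv2.phaseCorrelate(p[0],p[1]),2) if False else cv2.phaseCorrelate(p[0],p[1]))
print(r.close_job(), r.read_state()['time'])
E
```

```text
blue ((0.03520063013819197, 0.0725081944744943), 0.8571149262381189)
disp ((-0.263543640516545, -0.009524157068241834), 0.9464866236404136)
jar ((0.01669579084643047, -0.039563502362668146), 0.9864407212645919)
bottle ((0.20593801541545176, -0.058092318089972395), 0.822964041100608)
trough ((-0.043629030042971806, -0.0234858126697155), 1.0042344103919134)
tip ((0.0071032803126520605, 0.4670371540144842), 0.9815797564424115)
pinkplate ((0.10588441332323484, 0.016410435281695612), 0.7735016840696335)
the job is handed in; nothing more can be done
the job is handed in; nothing more can be done
```

The pink plate's flag is turned right over and lies green face up. I pressed its black tab down to raise the blade to about 50°, pushed it past upright from behind with the shut fingertips, then pressed it down. I moved clear and handed the job in at about 16 s of the 40 s allowed.

**Flag angle:** in the last pictures the blade's free corners match the predicted fully-down position (3.14 rad) to about 1 pixel in both cameras. The final press met a hard stop.

**Forces:** the wrist force, read at the end of each move, was at most about 3 N on the way over and about 17 N in the final press. No higher peak was measured, but readings between moves were not taken.

**Other things:** comparing the first and last scene pictures, the blue station and flag, pink plate, bottle, jar, trough, tip box and dispenser shifted by less than 0.5 pixel (about 1–2 mm). The arm was clear, with about 220 mm of height at the tool point and a wrist force near zero.

**What disagreed:** the real fingertips end about 26 mm short of the stated tool point, as both cameras and the first contact showed. Because of this my first press stopped above the tab without touching it; I then corrected for the offset.

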